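True up a hinged angle plate with an engineer's square

ROBOT

A 6-joint arm with a two-finger parallel gripper is mounted at the origin on a cart in front of the work surface, level with it; the furniture and walls round the work are solid. World frame = base frame: x ahead of the robot, y to its left, z up, the work surface at z = 0. Lengths are in m, angles in degrees, forces in N, time in s.
With the tool pointing down it reaches from about 0.275 to 0.875 m from the base axis. Payload 12.5 kg.
Tool frame: the origin (TCP) lies on the centre line of the jaws, within the pads' length; the fingertips stand 8 mm ahead of it and the grasp point (between the pads) lies 11 mm behind it; z points along the fingers, y is the direction in which the jaws open and shut (so a half turn about z gives the same grasp; the last joint's range is limited). The gripper opens to 85 mm and grips with 20 to 120 N. Pads are 22 mm wide; open, the fingers measure 114 mm over their backs; the gripper's body (76 mm by 85 mm) begins 54 mm behind the grasp point. The pads swing forward as they close: fully open they stand 13 mm farther back than shut.
Start: joints at [-78.644, 20.094, 94.641, -0, 65.266, -4.847], TCP at [0.153, -0.528, 0.217] pointing down, gripper open.
Joint ranges: [-157.81, 157.81], [-45, 120.19], [0.68, 151.7], [-89.99, 269.99], [4.06, 180], [-164.3, 164.3]. Speed limits (degrees/s): [127.2, 127.2, 159.86, 180, 180, 180].

INTERFACE

Orientations are given as a 3x3 rotation matrix whose columns are the frame's x, y, z axes.
In Python, from cell import robot gives the robot as it stands.
- The arm moves only by the tool send_rows, never from a script. Its argument "plan" is a list that holds one entry, the list of rows, each a list of 4 numbers: the shift along the tool's x, y, z in mm, then the turn about the tool's z in degrees. A call has 1 to 8 rows; each row shifts and turns the commanded pose from where the row before left it, along the tool's axes as they then stand; what a row does not reach is not made up. A row lasts 1/10 s, in which the tool goes at most 50 mm and 8.59 degrees, less where a joint would pass 70% of its speed; a pose out of reach is approached as far as the arm can. A call is refused whole if a number of a shift passes 50 or a number of a turn 8.59, either way. A call with a gripper value outside its range is refused whole. "hand" is the opening, from 0 (shut) to 1 (fully open), set as the call begins (left out, the last holds). The fingers move at their own pace and stop on an object; the grip force is fixed at half the most. Time passes only in rows, so rows that do not move let the fingers close. It gives the time, the measured TCP pose, the force and the opening at its end, in the units of the state.
- robot.sense(): the state, without advancing time (a new reading comes with each control period).
- robot.read_camera(name): name is "scene" or "top"; returns (picture, depth): 420x560x3 uint8, blue, green, red; 420x560 float32, m along the optical axis (not along the pixel's ray), 0 where there is no reading.
- robot.camera_params(name): a dict with "K" (3x3 intrinsics, pixels), "D" ([k1, k2, p1, p2, k3] as OpenCV has them; the pictures are not rectified), "camera_from_world" (4x4, takes a point from world to camera coordinates). Camera axes: x right, y down, z forward; pixel columns grow to the right and rows downward; lengths in m; the calibration is good to about 2 mm. A picture is of the moment at which its call begins. camera_params takes no time and is no camera call.
- robot.close_job(): hands the job in, once; it reports no verdict.
The state is a dict: "time": time; "joint_positions": joint angles; "qd": joint speeds; "effort": joint torques, N m; "tcp_pos": TCP position; "tool_rot": TCP orientation; "force": force on the tool from outside, world axes, zero at the start; "wrist_torque": the same for the moment, N m; "finger_gap": opening from 0.0 (shut) to 1.0 (fully open).
Only numpy, scipy, OpenCV 4.12 (cv2) and the standard library are available. Lean on these libraries where they do the work, as an engineer would, in place of code of your own. Each camera call takes 0.05 s, during which the arm holds its last target. There are 200 camera calls.

TASK

On the bench is an angle plate: a flat aluminium base with a stiffly hinged aluminium panel that leans half open towards the robot. First push the panel up to about 75 degrees from the base and let go of it so that it stays there, while the square is still where it stood; then pick up the steel engineer's square, set its stock on the base with the upright blade towards the panel, and press it into the corner until its underside sits flat on the base and the blade is flush with the panel, bringing the panel to 90 degrees. Finish while still gripping the square and holding it pressed against both the base and the panel; leave the small parts lying around it alone.

Things in the scene. Friction and masses are not known exactly. Their poses are not given: they have to be found in the camera images.
- angle_plate: Fixed angle plate, bare aluminium. Base 150 (x) x 110 (y) x 12 mm high; origin at the centre of its underside on the bench; +x points from the open front (robot side) to the hinge, z up. Hinge axis along y at x = +50 mm, 18 mm above the bench (6 mm above the base's top). Hinge ears 8 mm wide, 14 mm high stand on the base at y = +-50 mm beside the hinge.
- corner (a point): Middle of the corner line between the base's top and the panel's working face when the panel stands at 90 degrees: in the angle plate's frame at x = +44 mm, y = 0, z = 12 mm (the base's top). Axes as angle_plate.
- tilt_panel (a joint): Angle of the hinged aluminium panel, rad: 0 = flat on the base towards the robot, 1.309 = 75 degrees, 1.571 = upright, stop at 1.83. Panel 90 mm wide along the hinge, 8 mm thick. The hinge is stiff (friction about 0.25 N m) and stays where it is left. Pushing the free edge level along the angle plate's +x raises the panel; the edge climbs on an arc.
- panel_edge (a point): Middle of the panel's free edge on its working face (the one towards the robot when upright), 95 mm from the hinge axis; that face lies 6 mm in front of the axis. Moves with the panel; its y is along the hinge.
- square_grip (a point): Gripping point of the loose steel engineer's square (0.28 kg), standing on its stock: bar 110 mm long (x), 18 mm wide (y), 24 mm high. Blade: flat upright 22 (x) x 6 mm at the +x end, outer edge flush with the stock's end, top 80 mm above the underside. Point: mid-width, mid-height, 12 mm above the underside, 75 mm behind the blade's outer edge. +x to the blade end, z up.
- square_heel (a point): Outer lower corner of the square, below the blade: underside of the stock, end flush with the blade's outer edge, mid-width. Axes as square_grip.
- base_deck: The angle plate's base slab itself, 150 x 110 x 12 mm, same origin and axes as angle_plate.
- square: The engineer's square as a whole; origin at the centre of the stock's underside, axes as square_grip; the blade's outer edge is at x = +55 mm.
- blank_flange: Bystander: small loose steel blank flange, 34 mm across, 8 mm high, origin under its centre.
- clamp: Bystander: loose ring clamp, 70x49x20 mm, origin under its centre.
- ring: Bystander: loose centring ring, 37 mm across, 9 mm high, origin under its centre.
- cap: Bystander: loose round blank cap, 40 mm across, 6 mm high, origin under its centre.
- pen: Bystander: loose blue and white marker pen, 12x126x14 mm, lying, origin under its centre.

How it is judged (in metres and radians):
On the way:
1. the panel stands by itself at 75 degrees, within 8, untouched, with the square not yet taken (value of joint tilt_panel between 1.169 and 1.449 rad and contact force between the fingers and tilt_panel below 0.1 N and distance of square from where it was at the start of the episode below 0.03 m), for 0.3 s.
At the end, for the whole second after the job is handed in: Panel at 90 degrees within 2.6; square upright within 2.3 degrees, in line with the angle plate within 5, heel within 4 mm of the upright panel face and 2 mm of the base top, pressing on panel and base with over 1 N each, at rest and still gripped (over 2 N) (value of joint tilt_panel between 1.526 and 1.616 rad and contact force between square and tilt_panel above 1 N and contact force between square and base_deck above 1 N and contact force between the fingers and square above 2 N and angle between square's own z axis and vertical below 0.04 rad and angle between the x axis of square and the x axis of angle_plate, either way round below 0.09 rad and x of square_heel in the frame of corner above -0.004 m and z of square_heel in the frame of corner between -0.002 and 0.002 m and linear speed of square below 0.01 m/s); the arm keeps its last pose, push and grip.
It fails at once if a bystander is moved by more than 30 mm (distance of any of blank_flange, clamp, ring, cap, pen from where it was at the start of the episode above 0.03 m).
It also fails if it takes over 58 s, if anything falls off the work surface, if the arm or the gripper's body presses on something with over 40 N, if the wrist force passes 120 N, or if a joint passes its speed limit or range.

## Working session

There is one attempt and no reset: what is moved stays moved. The work goes in short steps, Python scripts to look and compute and a tool call to move; the robot and the scene stay as the last step left them, time stands still between calls to the robot, and variables do not carry over. Pictures are saved under pics/ and viewed, about 8 in all and at most 12, crops included, and the job is handed in when it is done.

Besides the shell and the picture viewer there is one more tool, called after "Call:" as name(argument=value, ...) on one line, values as JSON. send_rows: Moves the arm, as the interface text tells. Its arguments: {"type":"object","properties":{"plan":{"type":"array"},"hand":{"type":"number"}},"required":["plan"]}

```bash
mkdir -p pics; ls; cat > h.py <<'E'
import numpy as np, cv2
from cell import robot
def cam(n):
    p=robot.camera_params(n); return np.array(p["K"]),np.array(p["D"]),np.array(p["camera_from_world"])
def ray(n,uv):
    K,D,T=cam(n); uv=np.array(uv,float).reshape(-1,1,2)
    q=cv2.undistortPoints(uv,K,D).reshape(-1,2); R=T[:3,:3]; t=T[:3,3]
    return -R.T@t, np.c_[q,np.ones(len(q))]@R
def onz(n,uv,z):
    o,d=ray(n,uv); return o+d*((z-o[2])/d[:,2])[:,None]
def cloud(n,depth):
    v,u=np.mgrid[:420,:560]; o,d=ray(n,np.stack([u,v],-1).reshape(-1,2))
    return (o+d*depth.reshape(-1,1)).reshape(420,560,3)
def proj(n,P):
    K,D,T=cam(n); return cv2.projectPoints(np.array(P,float).reshape(-1,1,3),cv2.Rodrigues(T[:3,:3])[0],T[:3,3],K,D)[0].reshape(-1,2)
E
python3 - <<'E'
from h import *
for n in("scene","top"):
    b,d=robot.read_camera(n); np.savez(f"pics/{n}0.npz",b=b,d=d); cv2.imwrite(f"pics/{n}0.png",cv2.resize(b,None,fx=1.4,fy=1.4))
    o,r=ray(n,[[280,210]]); print(n,o.round(3),r.round(3),cam(n)[0].round(0).tolist(),(d>0).mean())
s=robot.sense(); print(s["time"],s["tcp_pos"],np.round(s["tool_rot"],3),s["force"],s["finger_gap"])
E
```

```text
pics
scene [ 0.064 -0.996  1.099] [[ 0.363  0.55  -0.753]] [[537.0, 0.0, 278.0], [0.0, 537.0, 200.0], [0.0, 0.0, 1.0]] 0.9958928571428571
top [ 0.423 -0.178  0.889] [[ 0.2   -0.002 -0.98 ]] [[389.0, 0.0, 283.0], [0.0, 389.0, 210.0], [0.0, 0.0, 1.0]] 0.9958886054421768
0.1 [ 0.15343424 -0.52783279  0.21618316] [[ 0.96   0.279 -0.   ]
 [ 0.279 -0.96   0.001]
 [ 0.    -0.001 -1.   ]] [-0.09769788 -1.01130944 -0.33097479] 1.0028018893504567
```

View pics/scene0.png

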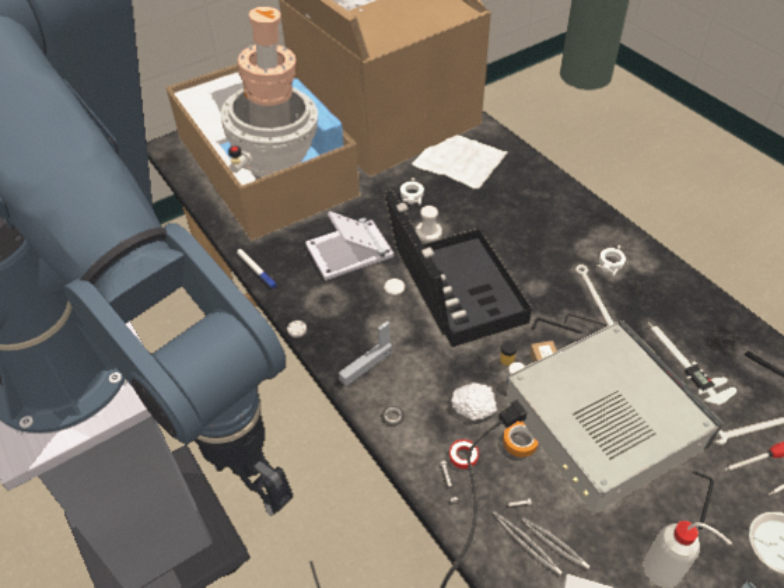

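View pics/top0.png

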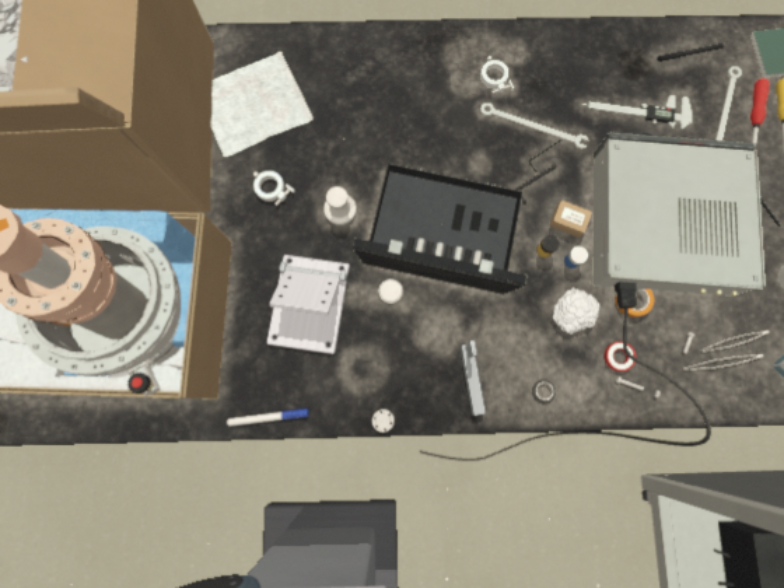

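Scene view: plate at about (350,247), square at (367,358), pen (257,268), white cap (394,286), flange (297,328), ring (393,416), with the black tray's wall just behind the plate. Top view (up = +x, left = +y): plate about (308,303), square stock from (477,410) to (470,345), cap (390,291), flange (383,420), pen (268,417).

```bash
cat > m.py <<'E'
from h import *
def rect(P):
    (c,s,a)=cv2.minAreaRect((P[:,:2]*1000).astype(np.float32)); return np.round(cv2.boxPoints((c,s,a)),1).tolist(),np.round(c,1),np.round(s,1),round(a,1)
if __name__=="__main__":
    for n in("top","scene"):
        f=np.load(f"pics/{n}0.npz"); C=cloud(n,f["d"]); g=f["b"].max(2); print("==",n)
        # table level check
        X=C.reshape(-1,3); 
        reg=lambda x0,x1,y0,y1:(C[...,0]>x0)&(C[...,0]<x1)&(C[...,1]>y0)&(C[...,1]<y1)
        def at(u,v): return onz("top",[[u/1.4,v/1.4]],0)[0]
        p=at(308,303); q=at(472,380); print("plate~",p.round(3),"sq~",q.round(3))
        A=reg(p[0]-.11,p[0]+.11,p[1]-.11,p[1]+.09); zt=C[...,2]
        print("table z",np.median(zt[A&(np.abs(zt)<.006)]))
        base=A&(zt>.008)&(zt<.016)&(g>110); print("base",base.sum(),rect(C[base]),np.median(zt[base]))
        pan=A&(zt>.028)&(zt<.12)&(g>100); P=C[pan]; print("panel n",len(P),"zmax",np.percentile(P[:,2],[1,50,99]))
        if len(P)>50:
            c=P.mean(0);U,S,V=np.linalg.svd(P-c); nn=V[2]*np.sign(V[2][2]); print("c",c.round(4),"n",nn.round(3),"res",S/np.sqrt(len(P)), "deg",np.degrees(np.arccos(nn[2])),rect(P))
        B=reg(q[0]-.09,q[0]+.09,q[1]-.06,q[1]+.06)
        st=B&(zt>.018)&(zt<.029); print("stock",st.sum(),rect(C[st]),np.median(zt[st]))
        bl=B&(zt>.035)&(zt<.1); print("blade",bl.sum(),rect(C[bl]) if bl.any() else 0,np.percentile(zt[bl],[1,50,99]) if bl.any() else 0)
    b=np.load("pics/top0.npz")["b"]; s=np.load("pics/scene0.npz")["b"]
    a=cv2.resize(b[175:305,180:360],None,fx=4,fy=4,interpolation=cv2.INTER_CUBIC); cv2.imwrite("pics/topcrop.png",a)
E
python3 m.py
```

```text
== top
plate~ [ 0.593 -0.04   0.   ] sq~ [ 0.46  -0.305  0.   ]
table z -0.00031314841488605527
base 1753 ([[506.79998779296875, -82.5999984741211], [654.7999877929688, -108.5], [673.9000244140625, 0.4000000059604645], [525.9000244140625, 26.299999237060547]], array([590.3, -41.1]), array([110.6, 150.3]), 80.1) 0.011627844578500746
panel n 1059 zmax [0.02859929 0.05983959 0.08300718]
c [ 0.597  -0.0435  0.0587] n [ 0.617 -0.081  0.782] res [0.02703428 0.02543236 0.00421367] deg 38.5120381489002 ([[537.2000122070312, -69.9000015258789], [701.7000122070312, -150.3000030517578], [746.5999755859375, -58.5], [582.0999755859375, 21.899999618530273]], array([641.9, -64.2]), array([102.1, 183.1]), 64.0)
stock 377 ([[404.5, -301.29998779296875], [406.8999938964844, -319.5], [515.2000122070312, -304.8999938964844], [512.7999877929688, -286.70001220703125]], array([ 459.9, -303.1]), array([109.3,  18.4]), 7.7) 0.02331959668290362
blade 65 ([[492.5, -295.70001220703125], [493.20001220703125, -301.5], [514.4000244140625, -298.79998779296875], [513.5999755859375, -293.1000061035156]], array([ 503.
[... 608 characters left out ...]
-87.4000015258789], [621.2999877929688, -97.69999694824219], [636.2999877929688, -3.0999999046325684], [571.7000122070312, 7.199999809265137]], array([596.5, -45.2]), array([95.8, 65.4]), 81.0)
stock 276 ([[402.1000061035156, -301.3999938964844], [404.6000061035156, -323.29998779296875], [513.5999755859375, -310.70001220703125], [511.1000061035156, -288.79998779296875]], array([ 457.9, -306.1]), array([109.7,  22.1]), 6.6) 0.022502148770032204
blade 107 ([[490.0, -297.1000061035156], [490.79998779296875, -306.1000061035156], [514.0999755859375, -303.79998779296875], [513.2999877929688, -294.8999938964844]], array([ 502.1, -300.5]), array([23.4,  9. ]), 5.5) [0.0363978  0.06117789 0.08099352]
```

View pics/topcrop.png

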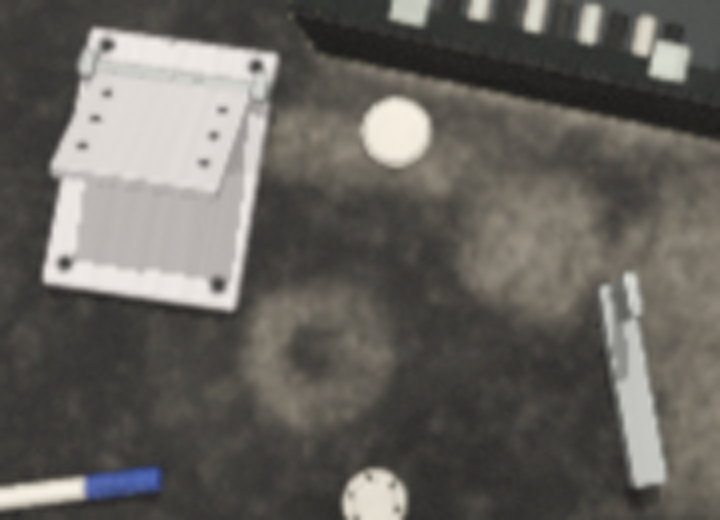

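Measurements agree between the two views and with the given sizes:

| Thing | Position (mm) | Yaw |
|---|---|---|
| Plate centre | about (589, -43) | -9.9° |
| Square stock centre | about (459, -304.5) | +7.3° |

The panel stands at about 42°. I'm moving the shut fingers to a point in front of the panel.

Call:
send_rows(plan=[[[35.6,-26.5,0,0],[35.6,-26.5,0,0],[35.6,-26.5,0,0],[35.6,-26.5,0,0],[35.6,-26.5,0,0],[35.6,-26.5,0,0],[35.6,-26.5,0,0],[35.6,-26.5,0,0]]], hand=0)

```text
time: 0.9
tcp_pos: [0.3685, -0.2434, 0.2166]
tool_rot: [[0.96, 0.279, -0.0], [0.279, -0.96, 0.0], [-0.0, -0.0, -1.0]]
force: [0.5, -0.8, -0.3]
finger_gap: 0.002
```

Call:
send_rows(plan=[[[35.6,-26.5,0,0],[35.6,-26.5,0,0],[35.6,-26.5,0,0],[35.6,-26.5,0,0],[35.6,-26.5,0,0],[35.6,-26.5,0,0],[0,0,0,6.5],[0,0,0,6.5]]])

```text
time: 1.7
tcp_pos: [0.5288, -0.0316, 0.2161]
tool_rot: [[0.999, 0.054, -0.001], [0.054, -0.999, 0.0], [-0.001, -0.0, -1.0]]
force: [-0.2, -0.2, -0.1]
finger_gap: -0.0
```

Call:
send_rows(plan=[[[0,0,0,6.5],[0,0,0,6.5],[0,0,0,0],[0,0,0,0]]])

```text
time: 2.1
tcp_pos: [0.5284, -0.0328, 0.2165]
tool_rot: [[0.986, -0.167, -0.0], [-0.167, -0.986, 0.0], [-0.0, 0.0, -1.0]]
force: [-0.1, 0.3, 0.6]
finger_gap: 0.003
```

```bash
cat >> h.py <<'E'
PC=np.array([.5892,-.0432]); PY=np.radians(-9.9)
ex=np.array([np.cos(PY),np.sin(PY)]); ey=np.array([-ex[1],ex[0]])
def st():
    s=robot.sense(); R=np.array(s["tool_rot"]); p=np.array(s["tcp_pos"]); d=p[:2]-PC
    print("t",round(s["time"],2),"tcp",(p*1000).round(1),"yaw",np.degrees(np.arctan2(R[1,0],R[0,0])).round(2),"tz",R[:,2].round(3),"plate xy",(1000*d@np.c_[ex,ey]).round(1),"F plate",(np.array(s["force"][:2])@np.c_[ex,ey]).round(2),round(s["force"][2],2),"M",np.round(s["wrist_torque"],2),"gap",round(s["finger_gap"],3),"q",np.round(s["joint_positions"],1))
    return s,R,p
E
python3 - <<'E'
from h import *
st()
C=cloud("top",np.load("pics/top0.npz")["d"])
for y0 in np.arange(-.16,.3,.04):
    m=(C[...,0]>.3)&(C[...,0]<.8)&(C[...,1]>y0)&(C[...,1]<y0+.04); print(round(y0,2),np.percentile(C[...,2][m],99.5).round(3) if m.any() else None,end=" ")
E
```

```text
t 2.1 tcp [528.4 -32.8 216.5] yaw -9.61 tz [-0.  0. -1.] plate xy [-61.6  -0.2] F plate [-0.18  0.27] 0.57 M [ 0.02 -0.04  0.02] gap 0.003 q [-8.6 18.  97.7  0.  64.4 91. ]
-0.16 0.207 -0.12 0.066 -0.08 0.082 -0.04 0.082 0.0 0.076 0.04 0.015 0.08 0.229 0.12 0.428 0.16 0.429 0.2 0.391 0.24 0.348 0.28 0.286
```

Call:
send_rows(plan=[[[0,0,36,0],[0,0,36,0],[0,0,36,0],[0,0,33,0],[0,0,0,0],[7,0,0,0],[7,0,0,0],[0,0,0,0]]])

```text
time: 2.9
tcp_pos: [0.5445, -0.0355, 0.0775]
tool_rot: [[0.985, -0.17, 0.004], [-0.17, -0.985, -0.001], [0.004, -0.0, -1.0]]
force: [-0.3, 0.4, 0.3]
finger_gap: 0.003
```

Call:
send_rows(plan=[[[3,0,0,0],[3,0,0,0],[3,0,0,0],[3,0,0,0],[0,0,0,0]]])

```text
time: 3.4
tcp_pos: [0.5546, -0.0373, 0.0757]
tool_rot: [[0.985, -0.17, 0.0], [-0.17, -0.985, -0.0], [0.0, -0.0, -1.0]]
force: [0.5, -0.3, 0.1]
finger_gap: -0.0
```

```bash
python3 -c "
from h import *
st()"
```

```text
t 3.4 tcp [554.6 -37.3  75.7] yaw -9.8 tz [ 0. -0. -1.] plate xy [-35.1  -0.1] F plate [ 0.54 -0.25] 0.09 M [0.01 0.03 0.02] gap -0.0 q [ -8.6  31.2 100.2   0.   48.5  91.2]
```

Call:
send_rows(plan=[[[4,0,0,0],[4,0,-2,0],[4,0,-2,0],[4,0,-3,0],[4,0,-3,0],[4,0,-3,0],[4,0,-3,0],[0,0,0,0]]])

```text
time: 4.2
tcp_pos: [0.5825, -0.0421, 0.0922]
tool_rot: [[0.985, -0.17, 0.001], [-0.17, -0.985, -0.0], [0.001, -0.0, -1.0]]
force: [0.3, -0.7, 0.4]
finger_gap: 0.0
```

```bash
cat > p.py <<'E'
from h import *
import sys
st(); n="scene"; b,d=robot.read_camera(n); C=cloud(n,d); 
L=np.concatenate([(C[...,:2]-PC)@np.c_[ex,ey],C[...,2:]],-1)*1000
m=(abs(L[...,1])<48)&(L[...,0]>-60)&(L[...,0]<80)&(L[...,2]>22)&(L[...,2]<125)
for y in range(-45,46,15):
    k=m&(abs(L[...,1]-y)<6)&(b.max(2)>110); P=L[k]
    if len(P): i=P[:,2].argmax(); print(y,k.sum(),"top pt",P[i].round(1), "linfit deg",np.degrees(np.arctan2(*np.polyfit(P[:,2],P[:,0],1)[:1],1)).round(1))
cv2.imwrite(sys.argv[1],cv2.resize(b[130:230,190:330],None,fx=5,fy=5,interpolation=cv2.INTER_CUBIC))
E
python3 p.py pics/push1.png
```

```text
t 4.2 tcp [582.5 -42.1  92.2] yaw -9.8 tz [ 0.001 -0.    -1.   ] plate xy [-6.8 -0.1] F plate [ 0.4  -0.62] 0.44 M [-0.01  0.01  0.  ] gap 0.0 q [-8.7 32.2 95.4  0.  52.4 91.1]
-45 82 top pt [-22.7 -40.8  84. ] linfit deg -48.5
-30 52 top pt [-20.5 -35.   81.8] linfit deg -49.7
-15 61 top pt [-17.2 -10.7 111.7] linfit deg -47.6
0 67 top pt [-16.6  -4.3 124.4] linfit deg -39.8
15 63 top pt [-19.9  17.2  85.7] linfit deg -50.1
30 49 top pt [-20.  25.  83.] linfit deg -49.6
45 24 top pt [-22.6  41.4  81.8] linfit deg -51.4
```

View pics/push1.png

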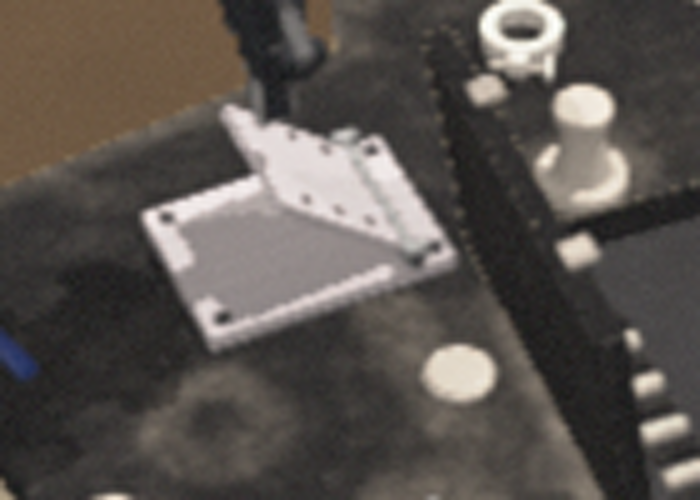

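The crop shows the shut fingers (275,110) behind and above the panel's free edge (230,110), and the panel is unmoved at about 42°. So the fingertips passed over the edge. I'll lift, back off and come in lower.

Call:
send_rows(plan=[[[0,0,-25,0],[-25,0,0,0],[-26,0,0,0],[0,0,25,0],[0,0,30,0],[0,0,0,0]]])

```text
time: 4.85
tcp_pos: [0.5292, -0.0329, 0.0589]
tool_rot: [[0.985, -0.17, -0.006], [-0.17, -0.985, 0.001], [-0.006, 0.0, -1.0]]
force: [-0.8, 0.5, 0.6]
finger_gap: -0.004
```

Call:
send_rows(plan=[[[5,0,0,0],[5,0,0,0],[5,0,0,0],[5,0,0,0],[5,0,0,0],[5,0,0,0],[0,0,0,0]]])

```text
time: 5.55
tcp_pos: [0.5585, -0.0379, 0.0617]
tool_rot: [[0.985, -0.17, -0.008], [-0.17, -0.985, 0.001], [-0.008, 0.0, -1.0]]
force: [-15.9, 1.9, 15.8]
finger_gap: -0.002
```

```bash
python3 p.py pics/push2.png
```

```text
t 5.55 tcp [558.5 -37.9  61.7] yaw -9.79 tz [-0.008  0.001 -1.   ] plate xy [-31.1  -0.1] F plate [-16.01  -0.87] 15.76 M [0.42 2.79 0.02] gap -0.002 q [-8.7 33.  99.6  0.  47.8 91.1]
-45 84 top pt [-22.2 -39.4  82.6] linfit deg -49.4
-30 61 top pt [-19.4 -32.6  83. ] linfit deg -49.3
-15 58 top pt [-19.4 -10.7  82.8] linfit deg -49.2
0 51 top pt [-40.6  -4.9  82.8] linfit deg -50.5
15 42 top pt [-13.2  13.7  74.5] linfit deg -48.3
30 34 top pt [ 1.5 29.9 62.5] linfit deg -48.7
45 16 top pt [11.2 40.1 53.9] linfit deg -53.0
```

View pics/push2.png

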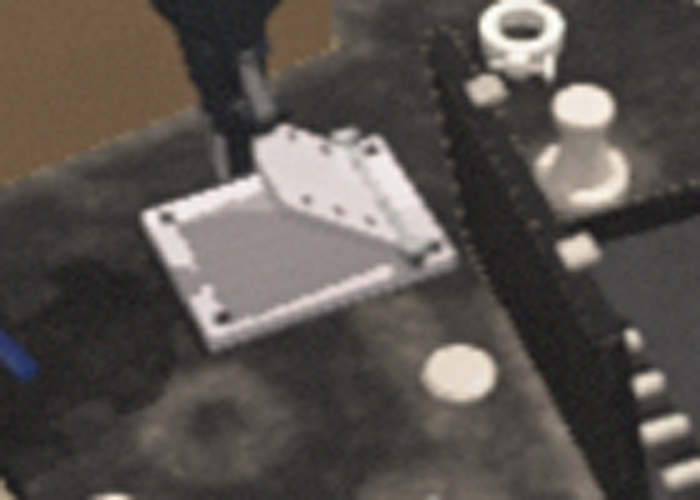

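The fingers now reach well below the edge (tips about (220,175)), but a level push jams on friction: -16 N along x and +16 N up. I'll push along the edge's arc, rising as I go.

Call:
send_rows(plan=[[[0,0,-4,0],[3,0,-3.3,0],[3,0,-3.3,0],[3,0,-3.3,0],[3.4,0,-2.8,0],[0,0,0,0]]])

```text
time: 6.2
tcp_pos: [0.5741, -0.0407, 0.0788]
tool_rot: [[0.985, -0.17, 0.001], [-0.17, -0.985, -0.0], [0.001, -0.0, -1.0]]
force: [0.3, -0.2, 0.3]
finger_gap: -0.002
```

```bash
python3 p.py pics/push3.png
```

```text
t 6.2 tcp [574.1 -40.7  78.8] yaw -9.8 tz [ 0.001 -0.    -1.   ] plate xy [-15.4  -0.1] F plate [ 0.33 -0.19] 0.27 M [-0.    0.02 -0.01] gap -0.002 q [-8.7 32.6 97.1  0.  50.2 91.1]
-45 79 top pt [-19.8 -40.7  82.7] linfit deg -48.7
-30 61 top pt [-19.2 -32.   82.3] linfit deg -49.9
-15 64 top pt [-20.4 -12.9  81.4] linfit deg -50.3
0 65 top pt [-28.7  -4.3 118.3] linfit deg -42.8
15 50 top pt [-26.9  10.1 105.7] linfit deg -48.4
30 39 top pt [-21.8  28.5  80.8] linfit deg -51.3
45 21 top pt [-20.3  39.6  82.3] linfit deg -52.0
```

```bash
python3 -c "
from h import *
for p in [(558.5,-37.9,61.7),(558.5,-37.9,53.7),(558.5,-37.9,77),(558.5,-37.9,90),(582.5,-42.1,92.2),(582.5,-42.1,84.2)]:
    print(p,((proj('scene',np.array(p)/1000)[0]-[190,130])*5+2).round(0))
def P(x,y,z): w=PC+x/1000*ex+y/1000*ey; return [w[0],w[1],z/1000]
for a in [(-24.6,45,77),(-24.6,-45,77),(-24.6,0,77),(-75,55,12),(-75,-55,12)]: print(a,((proj('scene',P(*a))[0]-[190,130])*5+2).round(0))
"
```

```text
(558.5, -37.9, 61.7) [238. 184.]
(558.5, -37.9, 53.7) [239. 194.]
(558.5, -37.9, 77) [236. 164.]
(558.5, -37.9, 90) [234. 147.]
(582.5, -42.1, 92.2) [275. 131.]
(582.5, -42.1, 84.2) [276. 141.]
(-24.6, 45, 77) [217. 110.]
(-24.6, -45, 77) [277. 212.]
(-24.6, 0, 77) [247. 160.]
(-75, 55, 12) [139. 209.]
(-75, -55, 12) [207. 336.]
```

View pics/push3.png

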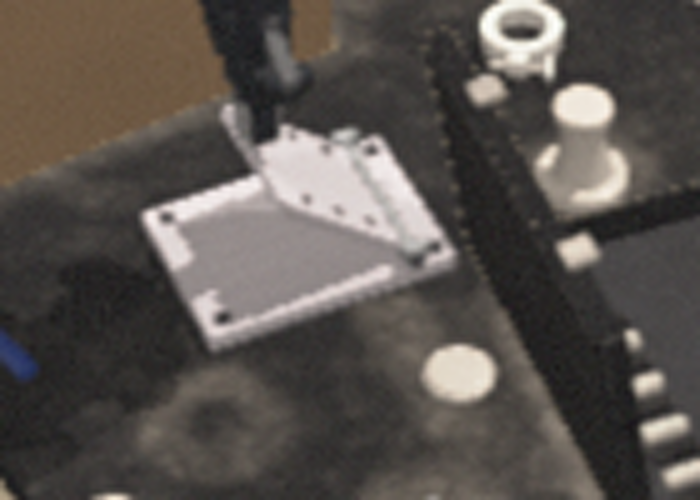

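The visible tip (about (262,140) here, (235,178) before) sits some 5–13 mm above where it should project from the stated geometry. The shut fingertips are therefore shorter than I assumed, and they slipped over the edge. I'll retry about 18 mm lower.

Call:
send_rows(plan=[[[0,0,-27,0],[-20,0,0,0],[-22,0,0,0],[0,0,30,0],[0,0,31,0],[0,0,0,0],[0,0,0,0]]])

```text
time: 6.95
tcp_pos: [0.5319, -0.0334, 0.0447]
tool_rot: [[0.985, -0.17, -0.001], [-0.17, -0.985, 0.0], [-0.001, -0.0, -1.0]]
force: [-0.1, 1.4, 0.2]
finger_gap: -0.003
```

Call:
send_rows(plan=[[[5,0,0,0],[5,0,0,0],[5,0,0,0],[3,0,0,0],[3,0,0,0],[0,0,0,0]]])

```text
time: 7.55
tcp_pos: [0.553, -0.037, 0.0445]
tool_rot: [[0.985, -0.17, 0.0], [-0.17, -0.985, -0.0], [0.0, 0.0, -1.0]]
force: [-0.1, -0.2, -0.4]
finger_gap: -0.001
```

Call:
send_rows(plan=[[[3,0,0,0],[3,0,-3,0],[3,0,-3,0],[0,0,0,0]]])

```text
time: 7.95
tcp_pos: [0.5614, -0.0385, 0.0507]
tool_rot: [[0.985, -0.17, -0.001], [-0.17, -0.985, 0.0], [-0.001, 0.0, -1.0]]
force: [-3.6, 0.2, 1.0]
finger_gap: -0.002
```

```bash
python3 p.py pics/push4.png
```

```text
t 7.95 tcp [561.4 -38.5  50.7] yaw -9.79 tz [-0.001  0.    -1.   ] plate xy [-28.2  -0.1] F plate [-3.57 -0.39] 1.03 M [ 0.06  0.52 -0.04] gap -0.002 q [-8.7 34.1 99.7 -0.  46.3 91.1]
-45 75 top pt [-16.6 -40.9  89.1] linfit deg -44.1
-30 45 top pt [-18.9 -32.5  90.1] linfit deg -44.9
-15 53 top pt [-16.2 -18.3  88. ] linfit deg -46.1
0 45 top pt [-16.7  -4.3  83.8] linfit deg -47.4
15 31 top pt [ 1.3 13.3 69. ] linfit deg -43.4
30 26 top pt [11.2 24.2 59.6] linfit deg -44.7
45 10 top pt [21.7 44.3 46.1] linfit deg -47.1
```

Panel is now rising cleanly (about 46°, with a 3.6 N push). Continuing along the arc.

Call:
send_rows(plan=[[[4,0,-3.7,0],[4,0,-3.6,0],[4,0,-3.3,0],[4,0,-3,0],[4,0,-2.6,0],[4,0,-2.3,0],[4,0,-2,0],[4,0,-1.6,0]]])

```text
time: 8.8
tcp_pos: [0.593, -0.0439, 0.0729]
tool_rot: [[0.985, -0.17, -0.0], [-0.17, -0.985, 0.0], [-0.0, -0.0, -1.0]]
force: [-4.3, 0.4, 3.5]
finger_gap: -0.001
```

Call:
send_rows(plan=[[[2,0,-0.5,0],[0,0,0,0]]])

```text
time: 9.0
tcp_pos: [0.5953, -0.0443, 0.0733]
tool_rot: [[0.985, -0.17, 0.001], [-0.17, -0.985, -0.0], [0.001, -0.0, -1.0]]
force: [-2.0, -0.1, 1.9]
finger_gap: 0.001
```

```bash
python3 p.py pics/push5.png
```

```text
t 9.0 tcp [595.3 -44.3  73.3] yaw -9.8 tz [ 0.001 -0.    -1.   ] plate xy [ 6.2 -0. ] F plate [-1.95 -0.47] 1.87 M [0.01 0.23 0.01] gap 0.001 q [-8.7 34.9 93.8  0.  51.2 91.1]
-45 64 top pt [ 19.9 -47.2 109.1] linfit deg -17.8
-30 17 top pt [ 20.8 -24.4 107.8] linfit deg -20.8
-15 15 top pt [ 17.  -19.6 109.1] linfit deg -17.5
0 8 top pt [ 17.7  -3.4 106.4] linfit deg -17.8
15 2 top pt [34.9  9.9 42.5] linfit deg -17.8
30 1 top pt [41.  33.8 23.4] linfit deg 41.2
45 1 top pt [55.6 45.7 23.3] linfit deg 50.1p.py:8: RankWarning: Polyfit may be poorly conditioned
  if len(P): i=P[:,2].argmax(); print(y,k.sum(),"top pt",P[i].round(1), "linfit deg",np.degrees(np.arctan2(*np.polyfit(P[:,2],P[:,0],1)[:1],1)).round(1))
p.py:8: RankWarning: Polyfit may be poorly conditioned
  if len(P): i=P[:,2].argmax(); print(y,k.sum(),"top pt",P[i].round(1), "linfit deg",np.degrees(np.arctan2(*np.polyfit(P[:,2],P[:,0],1)[:1],1)).round(1))
```

Call:
send_rows(plan=[[[3,0,-0.7,0],[1,0,-0.3,0],[0,0,0,0],[-10,0,0,0],[-20,0,0,0],[-20,0,0,0],[0,0,0,0],[0,0,0,0]]])

```text
time: 9.85
tcp_pos: [0.5499, -0.0365, 0.0742]
tool_rot: [[0.985, -0.17, 0.001], [-0.17, -0.985, -0.0], [0.001, -0.0, -1.0]]
force: [1.8, 0.2, -0.4]
finger_gap: -0.001
```

```bash
python3 p.py pics/push6.png 2>/dev/null
```

```text
t 9.85 tcp [549.9 -36.5  74.2] yaw -9.79 tz [ 0.001 -0.    -1.   ] plate xy [-39.9  -0.1] F plate [1.72 0.5 ] -0.38 M [ 0.04 -0.04  0.03] gap -0.001 q [ -8.6  30.9 101.   -0.   48.   91.2]
-45 67 top pt [ 18.6 -43.6 110.2] linfit deg -16.6
-30 16 top pt [ 23.1 -33.  110.5] linfit deg -12.4
-15 18 top pt [-51.5 -11.2 118.7] linfit deg -25.8
0 13 top pt [ 21.1  -3.3 112.3] linfit deg -11.0
15 14 top pt [ 23.6  10.  111.5] linfit deg -12.1
30 9 top pt [ 22.9  30.  110.4] linfit deg 3.7
45 4 top pt [ 22.4  43.7 107.1] linfit deg 13.6
```

Panel reads about 75° from its edge (x ≈ 20–22 mm, z ≈ 110) and it's been released. Now to the square, opening the hand on the way.

Call:
send_rows(plan=[[[-5,0,-38,0],[-9.3,0,-38,0],[-8,40.8,0,0],[-8,40.8,0,0],[-8,40.8,0,0],[-8,40.8,0,0],[-8,40.8,0,0],[-8,40.8,0,0]]], hand=0.5)

```text
time: 10.7
tcp_pos: [0.4464, -0.2691, 0.1502]
tool_rot: [[0.985, -0.17, 0.001], [-0.17, -0.985, -0.001], [0.001, 0.0, -1.0]]
force: [0.4, -0.3, -0.5]
finger_gap: 0.508
```

Call:
send_rows(plan=[[[-2,40.8,0,0],[0,0,0,-8.55],[0,0,0,-8.55],[0,0,0,0],[0,0,0,0]]])

```text
time: 11.2
tcp_pos: [0.438, -0.3071, 0.15]
tool_rot: [[0.992, 0.123, 0.0], [0.123, -0.992, -0.0], [0.0, 0.0, -1.0]]
force: [-0.1, -0.8, -0.3]
finger_gap: 0.501
```

```bash
python3 p.py pics/push7.png 2>/dev/null; python3 - <<'E'
from h import *
b,d=robot.read_camera("top"); C=cloud("top",d); L=np.concatenate([(C[...,:2]-PC)@np.c_[ex,ey],C[...,2:]],-1)*1000
m=(abs(L[...,1])<43)&(L[...,0]>10)&(L[...,0]<60)&(L[...,2]>30)&(L[...,2]<125)
P=L[m]; t=P[P[:,2]>100]; print("top cam: n",len(P),"edge x range",np.percentile(t[:,0],[5,50,95]),"z",np.percentile(t[:,2],[5,50,95]))
E
```

```text
t 11.2 tcp [ 438.  -307.1  150. ] yaw 7.05 tz [ 0. -0. -1.] plate xy [-103.5 -286. ] F plate [ 0.07 -0.78] -0.26 M [ 0.02 -0.02 -0.02] gap 0.501 q [-40.   23.1 100.6   0.   56.2  42.9]
-45 42 top pt [ 33.9 -45.7  79.5] linfit deg -16.5
-30 2 top pt [ 41.2 -30.8  24.3] linfit deg -82.1
top cam: n 259 edge x range [20.40507007 23.99838561 27.96213805] z [105.17174551 108.45730627 110.75002943]
```

Panel stands at about 75.5° (the top camera gives edge x 20–28 mm, where 19.6–27.3 is expected). Descending on the square.

Call:
send_rows(plan=[[[0,0,40,0],[0,0,40,0],[0,0,30,0],[0,0,15,0],[0,0,8,0],[0,0,5,0],[0,0,0,0]]])

```text
time: 12.0
tcp_pos: [0.4379, -0.307, 0.0121]
tool_rot: [[0.992, 0.127, 0.0], [0.127, -0.992, -0.0], [0.0, 0.0, -1.0]]
force: [0.0, -0.3, 0.2]
finger_gap: 0.501
```

```bash
python3 - <<'E'
from h import *
st()
b,d=robot.read_camera("scene"); c=proj("scene",[.438,-.307,.02])[0].astype(int); print(c)
cv2.imwrite("pics/grip1.png",cv2.resize(b[c[1]-60:c[1]+40,c[0]-70:c[0]+70],None,fx=5,fy=5,interpolation=cv2.INTER_CUBIC))
print(((proj("scene",np.array([[.438,-.307,z] for z in (.004,.012,.024)]))-c+[70,60])*5).round(0).tolist())
E
```

```text
t 12.0 tcp [ 437.9 -307.    12.1] yaw 7.27 tz [ 0. -0. -1.] plate xy [-103.7 -285.9] F plate [ 0.06 -0.32] 0.24 M [0.   0.01 0.03] gap 0.501 q [-40.   35.7 104.6   0.   39.7  42.7]
[253 260]
[[356.0, 321.0], [355.0, 311.0], [354.0, 297.0]]
```

View pics/grip1.png

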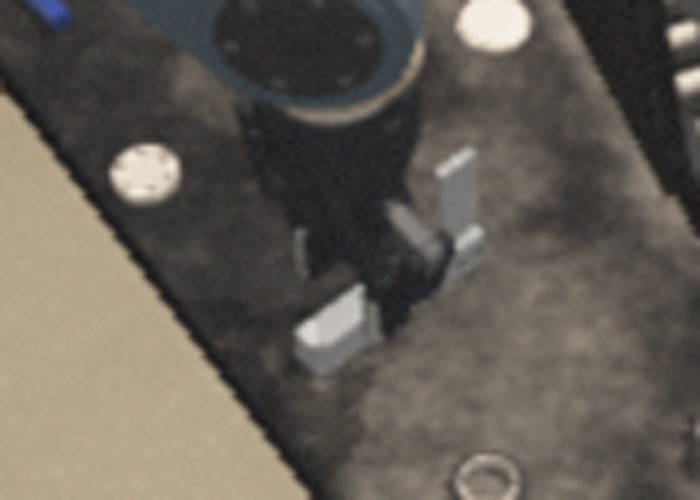

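The right finger (tip about (395,335)) straddles the stock (300–380, 290–370), with the blade clear at (460,200). Closing.

Call:
send_rows(plan=[[[0,0,0,0],[0,0,0,0],[0,0,0,0],[0,0,0,0],[0,0,0,0],[0,0,0,0]]], hand=0)

```text
time: 12.65
tcp_pos: [0.4377, -0.3069, 0.012]
tool_rot: [[0.992, 0.127, 0.0], [0.127, -0.992, -0.0], [0.0, 0.0, -1.0]]
force: [0.3, 0.5, 0.1]
finger_gap: -0.0
```

```bash
python3 -c "
from h import *
st()"
```

```text
t 12.65 tcp [ 437.7 -306.9   12. ] yaw 7.3 tz [ 0. -0. -1.] plate xy [-103.9 -285.8] F plate [0.21 0.52] 0.08 M [-0.01 -0.03 -0.02] gap -0.0 q [-40.   35.7 104.6  -0.   39.7  42.7]
```

Gap is 0, so the shut fingertips are above the stock's top. The tips really are well behind the stated 8 mm ahead, as the panel misses suggested. I'll calibrate by lowering the shut fingers gently onto the stock's top, which is known to be 24 mm high.

Call:
send_rows(plan=[[[0,0,1,0],[0,0,1,0],[0,0,1,0],[0,0,0,0]]])

```text
time: 13.05
tcp_pos: [0.4377, -0.307, 0.0095]
tool_rot: [[0.992, 0.127, -0.0], [0.127, -0.992, 0.0], [-0.0, -0.0, -1.0]]
force: [-2.1, 1.6, 9.6]
finger_gap: 0.0
```

```bash
python3 - <<'E'
from h import *
st()
b,d=robot.read_camera("scene"); c=np.array([253,260])
cv2.imwrite("pics/grip2.png",cv2.resize(b[c[1]-60:c[1]+40,c[0]-70:c[0]+70],None,fx=5,fy=5,interpolation=cv2.INTER_CUBIC))
print(((proj("scene",np.array([[.438,-.307,z] for z in (.004,.012,.024,.034)]))-c+[70,60])*5).round(0).tolist())
E
```

```text
t 13.05 tcp [ 437.7 -307.     9.5] yaw 7.31 tz [-0.  0. -1.] plate xy [-103.9 -285.9] F plate [-2.31  1.2 ] 9.65 M [0.33 0.5  0.03] gap 0.0 q [-40.   36.  104.6  -0.   39.4  42.7]
[[356.0, 321.0], [355.0, 311.0], [354.0, 297.0], [352.0, 285.0]]
```

View pics/grip2.png

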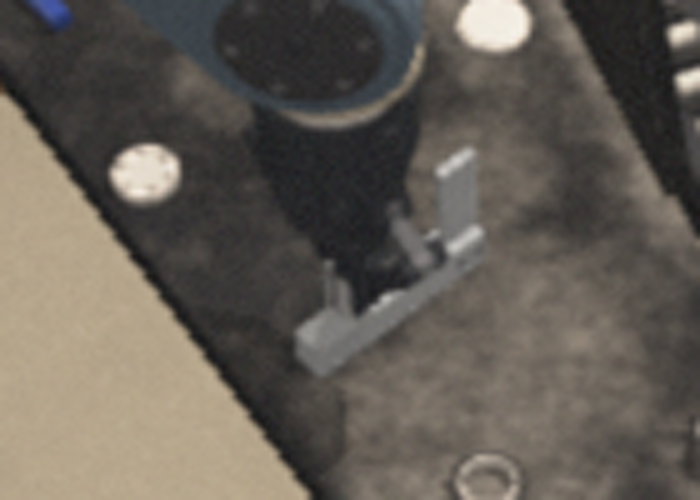

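Contact on the stock's top (9.6 N) at TCP z ≈ 10.5 means the shut tips are 13.5 mm behind the reported TCP. The picture agrees, with the fingers resting on top at (400,285). I'll lift, open, go down to TCP z = -9 (tips about 4.5 mm above the bench) and grip.

Call:
send_rows(plan=[[[0,0,-20,0],[0,0,0,0],[0,0,0,0],[0,0,0,0]]], hand=0.5)

```text
time: 13.5
tcp_pos: [0.4374, -0.3067, 0.0284]
tool_rot: [[0.992, 0.127, -0.001], [0.127, -0.992, 0.001], [-0.001, -0.001, -1.0]]
force: [-0.4, 0.7, 0.0]
finger_gap: 0.5
```

Call:
send_rows(plan=[[[0,0,12,0],[0,0,12,0],[0,0,8,0],[0,0,6,0],[0,0,0,0]]])

```text
time: 14.0
tcp_pos: [0.4372, -0.3065, -0.0102]
tool_rot: [[0.992, 0.127, -0.001], [0.127, -0.992, 0.001], [-0.001, -0.001, -1.0]]
force: [0.6, 0.8, 0.9]
finger_gap: 0.502
```

```bash
python3 -c "
from h import *
st()"
```

```text
t 14.0 tcp [ 437.2 -306.5  -10.2] yaw 7.3 tz [-0.001  0.001 -1.   ] plate xy [-104.5 -285.5] F plate [0.44 0.9 ] 0.87 M [-0.05  0.01 -0.02] gap 0.502 q [-40.   38.  104.8   0.   37.3  42.7]
```

Call:
send_rows(plan=[[[0,0,0,0],[0,0,0,0],[0,0,0,0],[0,0,0,0],[0,0,0,0],[0,0,0,0]]], hand=0)

```text
time: 14.6
tcp_pos: [0.438, -0.3072, -0.0085]
tool_rot: [[0.992, 0.127, 0.001], [0.127, -0.992, -0.001], [0.001, 0.001, -1.0]]
force: [-0.5, -0.2, 5.6]
finger_gap: 0.194
```

Call:
send_rows(plan=[[[0,0,-15,0],[0,0,-25,0],[0,0,-25,0],[0,0,0,0],[0,0,0,0],[0,0,0,0]]])

```text
time: 15.2
tcp_pos: [0.4371, -0.3064, 0.0551]
tool_rot: [[0.992, 0.127, -0.001], [0.127, -0.992, 0.001], [-0.001, -0.001, -1.0]]
force: [0.2, 0.6, -3.5]
finger_gap: 0.192
```

```bash
python3 - <<'E'
from h import *
st()
b,d=robot.read_camera("scene"); c=np.array([253,260])
cv2.imwrite("pics/grip3.png",cv2.resize(b[c[1]-70:c[1]+30,c[0]-70:c[0]+70],None,fx=5,fy=5,interpolation=cv2.INTER_CUBIC))
E
```

```text
t 15.2 tcp [ 437.1 -306.4   55.1] yaw 7.3 tz [-0.001  0.001 -1.   ] plate xy [-104.6 -285.4] F plate [0.13 0.65] -3.47 M [-0.01  0.1  -0.01] gap 0.192 q [-40.   31.4 104.    0.   44.7  42.7]
```

View pics/grip3.png

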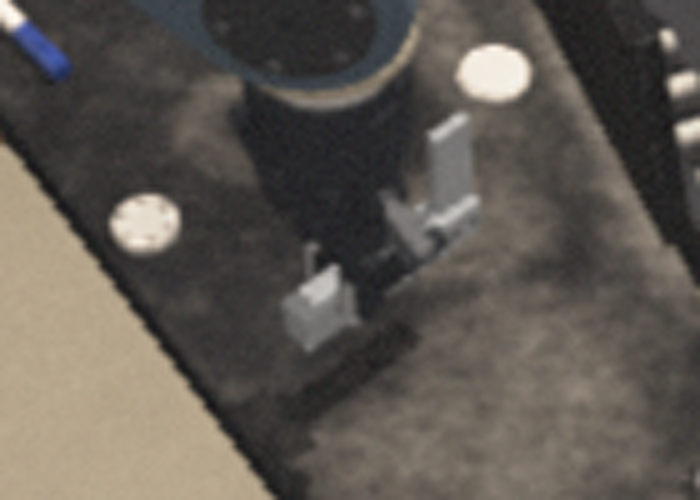

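The square is held level (gap 0.19 ≈ 16–18 mm, weight -3.5 N), with a shadow beneath it and the blade at (450,160). Turning it in line with the plate and carrying it to just in front of the panel.

Call:
send_rows(plan=[[[0,0,-10,4.3],[0,0,-10,4.3],[0,0,0,4.3],[0,0,0,4.3],[4.1,-20,0,0],[4.1,-30,0,0],[4.1,-35,0,0],[4.1,-40,0,0]]])

```text
time: 16.05
tcp_pos: [0.4751, -0.1856, 0.075]
tool_rot: [[0.985, -0.173, -0.001], [-0.173, -0.985, 0.001], [-0.002, -0.0, -1.0]]
force: [1.0, 0.3, -2.6]
finger_gap: 0.192
```

Call:
send_rows(plan=[[[4.1,-40,0,0],[4.1,-40,0,0],[4.1,-35,0,0],[4.2,-25,0,0],[0,-20.4,0,0],[0,0,0,0],[0,0,0,0],[0,0,0,0]]])

```text
time: 16.85
tcp_pos: [0.5188, -0.0321, 0.0755]
tool_rot: [[0.985, -0.172, -0.001], [-0.172, -0.985, 0.0], [-0.001, 0.0, -1.0]]
force: [-0.4, -0.7, -2.8]
finger_gap: 0.196
```

```bash
cat > q.py <<'E'
from h import *
s,R,p=st()
for n in("top","scene"):
    b,d=robot.read_camera(n); np.savez(f"pics/{n}q.npz",b=b,d=d); C=cloud(n,d); L=np.concatenate([(C[...,:2]-PC)@np.c_[ex,ey],C[...,2:]],-1)*1000
    t=(p[:2]-PC)@np.c_[ex,ey]*1000; z0=p[2]*1000+9
    m=(L[...,0]>t[0]+48)&(L[...,0]<t[0]+86)&(abs(L[...,1]-t[1])<9)&(L[...,2]>z0+30)&(L[...,2]<z0+90)
    P=L[m]
    if len(P)<8: print(n,"few",len(P)); continue
    T=P[P[:,2]>np.percentile(P[:,2],99)-8]
    print(n,len(P),"blade x",np.percentile(P[:,0],[3,97]).round(1),"y",np.percentile(T[:,1],[3,50,97]).round(1),"ztop",np.percentile(P[:,2],98).round(1),"rect",[np.round(v,1).tolist() if i!=2 else round(v,1) for i,v in enumerate(cv2.minAreaRect(T[:,:2].astype(np.float32)))])
    k=(abs(L[...,1])<43)&(L[...,0]>8)&(L[...,0]<64)&(L[...,2]>100)&(L[...,2]<125)&(abs(L[...,1]-t[1])>9); 
    if k.sum()>5: print("  panel edge x",np.percentile(L[k][:,0],[5,50,95]).round(1),"z",np.percentile(L[k][:,2],[50,95]).round(1))
    k=(L[...,0]<t[0]-16)&(L[...,0]>t[0]-37)&(abs(L[...,1]-t[1])<13)&(L[...,2]>z0+10)&(L[...,2]<z0+36)
    if k.sum()>5: print("  stock rear top: y",np.percentile(L[k][:,1],[5,50,95]).round(1),"x min",L[k][:,0].min().round(1),"z",np.percentile(L[k][:,2],[50,95]).round(1))
E
python3 q.py
```

```text
t 16.85 tcp [518.8 -32.1  75.5] yaw -9.93 tz [-0.001  0.    -1.   ] plate xy [-71.3  -1.1] F plate [-0.23 -0.71] -2.83 M [-0.    0.12  0.  ] gap 0.196 q [ -8.7  28.3 105.6  -0.   46.2  91.3]
top few 0
scene 122 blade x [-17.3   3.9] y [-9.6 -4.4  1.9] ztop 163.8 rect [[-6.8, -4.4], [12.5, 18.6], 66.9]
  panel edge x [18.8 22.9 25.9] z [106.6 109.1]
  stock rear top: y [-12.6  -5.8   5.9] x min -106.3 z [105.1 109.5]
```

Call:
send_rows(plan=[[[0,0,20,0],[0,0,20,0],[0,0,15,0],[0,0,8,0],[0,0,4,0],[0,0,0,0]]])

```text
time: 17.55
tcp_pos: [0.5192, -0.0317, 0.009]
tool_rot: [[0.985, -0.172, -0.0], [-0.172, -0.985, 0.0], [-0.0, 0.0, -1.0]]
force: [-0.4, -0.1, -2.5]
finger_gap: 0.194
```

Call:
send_rows(plan=[[[0,0,1.5,0],[0,0,1,0],[0,0,1,0],[0,0,1,0],[0,0,0,0]]])

```text
time: 18.05
tcp_pos: [0.5191, -0.0314, 0.0045]
tool_rot: [[0.985, -0.172, -0.0], [-0.172, -0.985, 0.0], [-0.0, -0.0, -1.0]]
force: [-0.1, 0.7, -3.1]
finger_gap: 0.194
```

```bash
python3 -c "
from h import *
st()"
```

```text
t 18.05 tcp [519.1 -31.4   4.5] yaw -9.89 tz [-0.  0. -1.] plate xy [-71.   -0.4] F plate [-0.17  0.64] -3.06 M [0.   0.06 0.05] gap 0.194 q [ -8.6  35.5 106.9   0.   37.6  91.3]
```

Call:
send_rows(plan=[[[0,0,0.7,0],[0,0,0.7,0],[0,0,0,0]]])

```text
time: 18.35
tcp_pos: [0.5192, -0.0314, 0.0035]
tool_rot: [[0.985, -0.172, 0.0], [-0.172, -0.985, -0.0], [0.0, -0.0, -1.0]]
force: [-3.2, -0.1, 4.5]
finger_gap: 0.194
```

Call:
send_rows(plan=[[[0,0,0.7,0],[0,0,0,0],[0,0,0,0]]])

```text
time: 18.65
tcp_pos: [0.5192, -0.0314, 0.0034]
tool_rot: [[0.985, -0.172, 0.0], [-0.172, -0.985, -0.0], [0.0, 0.0, -1.0]]
force: [-6.1, 1.5, 15.2]
finger_gap: 0.192
```

```bash
python3 -c "
from h import *
st()"
```

```text
t 18.65 tcp [519.2 -31.4   3.4] yaw -9.89 tz [ 0. -0. -1.] plate xy [-71.   -0.4] F plate [-6.28  0.46] 15.18 M [0.11 1.05 0.05] gap 0.192 q [ -8.6  35.6 106.9  -0.   37.5  91.3]
```

Base contact at TCP z ≈ 3.6. I'll ease the press slightly and slide towards the panel.

Call:
send_rows(plan=[[[0,0,-0.8,0],[4,0,0,0],[4,0,0,0],[4,0,0,0],[4,0,0,0],[0,0,0,0]]])

```text
time: 19.25
tcp_pos: [0.5352, -0.0342, 0.0035]
tool_rot: [[0.985, -0.172, -0.0], [-0.172, -0.985, 0.0], [-0.0, -0.0, -1.0]]
force: [-3.0, 0.4, 4.7]
finger_gap: 0.196
```

Call:
send_rows(plan=[[[3,0,0,0],[3,0,0,0],[0,0,0,0]]])

```text
time: 19.55
tcp_pos: [0.5389, -0.0348, 0.0035]
tool_rot: [[0.985, -0.172, -0.005], [-0.172, -0.985, 0.001], [-0.005, 0.0, -1.0]]
force: [-13.9, 3.0, 16.6]
finger_gap: 0.194
```

```bash
python3 q.py
```

```text
t 19.55 tcp [538.9 -34.8   3.5] yaw -9.89 tz [-0.005  0.001 -1.   ] plate xy [-51.   -0.4] F plate [-14.19   0.56] 16.56 M [0.38 2.18 0.06] gap 0.194 q [ -8.6  37.1 103.6   0.   39.6  91.2]
top few 0
scene 122 blade x [ 3.1 31.7] y [-7.9 -3.9  1.5] ztop 93.3 rect [[14.0, -3.4], [9.6, 22.7], 87.1]
  panel edge x [21.1 23.7 27.9] z [107.8 111.8]
  stock rear top: y [-11.6  -6.4   5.8] x min -86.5 z [32.2 37.4]
```

Call:
send_rows(plan=[[[2,0,-0.5,0],[2,0,0,0],[2,0,0,0],[0,0,0,0]]])

```text
time: 20.05
tcp_pos: [0.5457, -0.036, 0.0035]
tool_rot: [[0.985, -0.172, -0.003], [-0.172, -0.985, 0.0], [-0.003, 0.0, -1.0]]
force: [-7.5, 0.6, 4.4]
finger_gap: 0.197
```

```bash
python3 q.py
```

```text
t 20.05 tcp [545.7 -36.    3.5] yaw -9.89 tz [-0.003  0.    -1.   ] plate xy [-44.   -0.4] F plate [-7.47 -0.69] 4.36 M [ 0.17  0.93 -0.03] gap 0.197 q [ -8.7  37.5 102.7   0.   40.   91.2]
top few 0
scene 125 blade x [ 9.5 38.1] y [-8. -4.  2.] ztop 94.2 rect [[21.1, -3.0], [11.7, 20.8], 78.6]
  panel edge x [28.4 31.8 35.7] z [109.3 114.1]
  stock rear top: y [-11.7  -3.9   5.2] x min -79.2 z [32.7 38.2]
```

Call:
send_rows(plan=[[[2,0,0,0],[2,0,0,0],[2,0,0,0],[1,0,0,0],[0,0,0,0]]])

```text
time: 20.65
tcp_pos: [0.5527, -0.0372, 0.0035]
tool_rot: [[0.985, -0.172, -0.003], [-0.172, -0.985, 0.0], [-0.003, 0.0, -1.0]]
force: [-6.3, 1.1, 4.7]
finger_gap: 0.193
```

```bash
python3 q.py
```

```text
t 20.65 tcp [552.7 -37.2   3.5] yaw -9.89 tz [-0.003  0.    -1.   ] plate xy [-37.   -0.4] F plate [-6.39  0.05] 4.72 M [0.17 0.92 0.01] gap 0.193 q [ -8.7  38.  101.6   0.   40.6  91.2]
top few 0
scene 132 blade x [16.7 41.5] y [-7.9 -1.3  5.2] ztop 95.3 rect [[29.9, -2.7], [20.8, 11.5], 13.4]
  panel edge x [37.4 39.8 44.5] z [110.3 113.6]
  stock rear top: y [-11.5  -6.4   6.1] x min -71.3 z [32.8 37.1]
```

Call:
send_rows(plan=[[[1,0,0,0],[1,0,0,0],[1,0,0,0],[0,0,0,0]]])

```text
time: 21.15
tcp_pos: [0.5557, -0.0378, 0.0035]
tool_rot: [[0.985, -0.172, -0.002], [-0.172, -0.985, 0.0], [-0.002, 0.0, -1.0]]
force: [-5.6, 1.4, 4.3]
finger_gap: 0.192
```

Call:
send_rows(plan=[[[1,0,0,0],[0,0,0,0]]])

```text
time: 21.35
tcp_pos: [0.5567, -0.0379, 0.0035]
tool_rot: [[0.985, -0.172, -0.002], [-0.172, -0.985, 0.0], [-0.002, 0.0, -1.0]]
force: [-5.9, 1.0, 5.3]
finger_gap: 0.197
```

```bash
python3 q.py
```

```text
t 21.35 tcp [556.7 -37.9   3.5] yaw -9.89 tz [-0.002  0.    -1.   ] plate xy [-33.   -0.4] F plate [-6.02 -0.06] 5.28 M [ 0.14  0.91 -0.04] gap 0.197 q [ -8.7  38.3 101.    0.   40.9  91.2]
top few 0
scene 125 blade x [20.6 43.3] y [-8.4 -3.7  6.1] ztop 98.5 rect [[40.1, -2.0], [18.1, 10.7], 43.0]
  panel edge x [41.9 44.2 50.2] z [109.6 113.7]
  stock rear top: y [-11.7  -5.    8. ] x min -67.6 z [32.1 37.8]
```

Call:
send_rows(plan=[[[0.5,0,0,0],[0.5,0,0,0],[0,0,0,0]]])

```text
time: 21.75
tcp_pos: [0.5573, -0.0381, 0.0035]
tool_rot: [[0.985, -0.172, -0.003], [-0.172, -0.985, 0.001], [-0.003, 0.0, -1.0]]
force: [-8.7, 1.9, 6.1]
finger_gap: 0.193
```

Call:
send_rows(plan=[[[0.5,0,0,0],[0,0,0,0],[0,0,0,0]]])

```text
time: 22.05
tcp_pos: [0.5573, -0.0381, 0.0035]
tool_rot: [[0.985, -0.172, -0.004], [-0.172, -0.985, 0.001], [-0.004, 0.0, -1.0]]
force: [-10.8, 2.0, 7.6]
finger_gap: 0.196
```

Call:
send_rows(plan=[[[0.5,0,0,0],[0,0,0,0],[0,0,0,0]]])

```text
time: 22.35
tcp_pos: [0.5573, -0.038, 0.0035]
tool_rot: [[0.985, -0.172, -0.005], [-0.172, -0.985, 0.001], [-0.005, 0.0, -1.0]]
force: [-13.0, 2.7, 11.0]
finger_gap: 0.195
```

```bash
python3 q.py
```

```text
t 22.35 tcp [557.3 -38.    3.5] yaw -9.89 tz [-0.005  0.001 -1.   ] plate xy [-32.3  -0.4] F plate [-13.32   0.45] 11.03 M [ 0.32  1.9  -0.02] gap 0.195 q [ -8.7  38.4 100.8   0.   41.2  91.2]
top few 0
scene 127 blade x [22.1 44.4] y [-8.8 -2.7  3.4] ztop 99.8 rect [[43.9, -2.8], [1.2, 12.9], 1.8]
  panel edge x [42.7 45.6 50.8] z [110.6 114.4]
  stock rear top: y [-11.7  -3.8   6.7] x min -67.4 z [33.2 36.4]
```

TCP stopped at plate x = -32.3 mm, with the push climbing from 6 N to 13 N as I commanded further forward. That looks like a hard stop in the corner. Checking with a picture.

```bash
python3 - <<'E'
from h import *
b=np.load("pics/sceneq.npz")["b"]; d=np.load("pics/sceneq.npz")["d"]
b=cv2.resize(b[120:230,190:330],None,fx=5.5,fy=5.5,interpolation=cv2.INTER_CUBIC)
def P(x,y,z): w=PC+x/1000*ex+y/1000*ey; return [w[0],w[1],z/1000]
f=lambda a:((proj("scene",P(*a))[0]-[190,120]+.5)*5.5).round(0)
for a in [(44,-45,113),(44,-45,18),(52,-45,113),(44,0,12),(44,-9,12),(44,-3,92),(-66,-9,12)]: print(a,f(a))
cv2.imwrite("pics/fin.png",b)
C=cloud("scene",d); L=np.concatenate([(C[...,:2]-PC)@np.c_[ex,ey],C[...,2:]],-1)*1000
for z0 in range(24,112,10):  # end face of panel at y=-45
    k=(L[...,1]<-36)&(L[...,1]>-54)&(L[...,0]>30)&(L[...,0]<62)&(L[...,2]>z0)&(L[...,2]<z0+10)
    if k.sum(): print(z0+5,k.sum(),np.percentile(L[k][:,0],[5,50,95]).round(1))
E
```

```text
(44, -45, 113) [431. 194.]
(44, -45, 18) [437. 330.]
(52, -45, 113) [446. 189.]
(44, 0, 12) [403. 283.]
(44, -9, 12) [410. 294.]
(44, -3, 92) [399. 173.]
(-66, -9, 12) [213. 359.]
29 13 [43.5 47.7 56.9]
39 13 [43.2 46.3 51.6]
49 6 [43.6 47.2 49.2]
59 7 [43.8 46.  48.6]
69 9 [42.8 45.3 48.9]
79 9 [43.1 46.4 49.2]
89 11 [43.1 46.  49.4]
99 10 [43.2 47.6 49.5]
109 13 [43.8 48.  50.9]
```

View pics/fin.png

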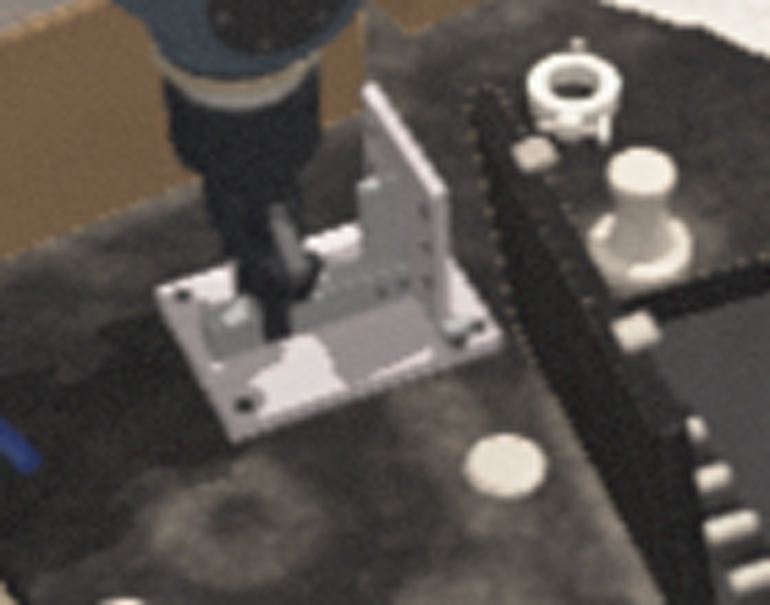

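The picture shows the panel upright: its end face runs from (440,195) to (437,320) against predicted (431,194) to (437,330), and face x is 43–44 mm at every height. The blade (370,215) lies against it and the stock is down on the base. Last steadiness check, then hand in.

Call:
send_rows(plan=[[[0,0,0,0],[0,0,0,0],[0,0,0,0],[0,0,0,0],[0,0,0,0]]])

```text
time: 22.95
tcp_pos: [0.5573, -0.038, 0.0035]
tool_rot: [[0.985, -0.172, -0.005], [-0.172, -0.985, 0.001], [-0.005, 0.0, -1.0]]
force: [-13.0, 1.2, 10.9]
finger_gap: 0.197
```

```bash
python3 -c "
from h import *
s,R,p=st()
print(np.abs(s['qd']).max())
if abs(s['force'][0])>6 and s['force'][2]>4 and s['finger_gap']>.15: print(robot.close_job())"
```

```text
t 22.95 tcp [557.3 -38.    3.5] yaw -9.89 tz [-0.005  0.001 -1.   ] plate xy [-32.3  -0.4] F plate [-13.03  -1.09] 10.89 M [0.32 1.93 0.04] gap 0.197 q [ -8.7  38.4 100.8   0.   41.2  91.2]
0.09444722268827764
the job is handed in; nothing more can be done
None
```

I pushed the panel to about 75.5° and released it. Then I gripped the square, set it on the base and pressed it into the corner, bringing the panel to 90°. I handed the job in at about 23 s with the square still gripped; the interface reports no verdict.

**Last checks:**
- **Panel:** the scene camera puts its face at x ≈ 43–44 mm at every height, against 44 mm expected upright, so it is vertical within about 1°.
- **Square:** the heel comes to x ≈ 44.4 mm, worked out from the arm's pose and the grip offset. It came to a hard stop there. Yaw is -9.9°, in line with the plate.
- **Forces:** a steady 13 N towards the panel and 11 N on the base, with the arm at rest and the grip opening at 0.197. These are wrist readings, so the split between the two contacts was not measured directly.

**What went wrong or disagreed:**
- The shut fingertips are about 13.5 mm behind the reported tool point, not 8 mm ahead of it. That caused two misses over the panel's edge, one jammed push (about 16 N) and one empty grasp. I corrected for it by touching the stock's top, which is known to be 24 mm high.
- The two cameras differed by 2–4 mm. In the final pose the top view was blocked by the arm, so the last check rests on the scene camera and the forces.
- I did not measure the bystanders again at the end; the last pictures show no sign that the flange, cap or pen moved.

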